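# Draw the stub shaft out of its holding sleeve and hold it up level

## Robot

A 7-joint arm with a two-finger parallel gripper is mounted at the origin on a cart in front of the work surface, level with it; the furniture and walls round the work are solid. World frame = base frame: x ahead of the robot, y to its left, z up, the work surface at z = 0. Lengths are in m, angles in rad, forces in N, time in s.
With the tool pointing down it reaches from about 0.4 to 0.75 m from the base axis. Payload 19.5 kg.
Tool frame: the origin (TCP) lies between the finger pads; the fingertips stand 25 mm ahead of it and the grasp point (between the pads) lies 6 mm ahead of it; z points along the fingers, y is the line along which they close (so a half turn about z gives the same grasp; the last joint's range is limited). The gripper opens to 85 mm and grips with 20 to 120 N. Pads are 22 mm wide; open, the fingers measure 114 mm over their backs; the gripper's body (76 mm by 85 mm) begins 54 mm behind the grasp point. The pads swing forward as they close: fully open they stand 13 mm farther back than shut.
Start: joints at [-1.249, 0.707, -0.028, 1.485, 0.022, 0.951, -0.075], TCP at [0.205, 0.537, 0.256] pointing down, gripper open.
Joint ranges: [-2.71, 2.71], [-0.32, 2.16], [-1.57, 1.52], [0, 2.45], [-1.46, 4.6], [0, 2.02], [-2.83, 2.83]. Speed limits (rad/s): [1.89, 1.89, 2.57, 2.57, 3.01, 3.01, 3.01].

## Interface

Orientations are given as a rotation vector (axis times angle).
In Python, from station import robot, optics, finish_job, finder gives the robot as it stands.
- The arm moves only by the tool servo_tool, never from a script. Its argument "series" is a list that holds one entry, the list of rows, each a list of 5 numbers: the closure, from 0 (fully open) to 1 (shut), then the shift along the tool's x, y, z in fractions of the full range, 1 being 800 mm, then the turn about the tool's z in fractions of the full range, 1 being pi rad. In form: [[[grip, x, y, z, twist], ...]]. A call has 1 to 10 rows; each row is the pose to reach, as a shift and turn from the pose commanded when the call began, along the tool's axes at that moment; what a row does not reach only later rows make up. A row lasts 1/8 s, in which the tool goes at most 62.5 mm and 10.7 degrees, less where a joint would pass 70% of its speed; a pose out of reach is approached as far as the arm can. No shift or turn number may pass 1 either way. A call with a gripper value outside its range is refused whole. The fingers move at their own pace and stop on an object; the grip force is fixed at half the most. Time passes only in rows, so rows that repeat a pose let the fingers close. It gives the time, the measured TCP pose, the force, the opening and the grip force at its end, in the units of the state.
- robot.read_state(): the state, without advancing time (a new reading comes with each control period).
- optics.get_image(name): name is "scene" or "top"; returns the picture (480x640x3 uint8, red, green, blue); there is no depth.
- optics.camera_info(name): a dict with "fx", "fy", "cx", "cy" (pixels), "T" (4x4, takes a point from camera to world coordinates). Camera axes: x right, y down, z forward; pixel columns grow to the right and rows downward; lengths in m; the calibration is good to about 2 mm. A picture is of the moment at which its call begins. camera_info takes no time and is no camera call.
- finish_job(): hands the job in; it is judged then, once.
Trained networks look in the newest picture that a camera, given by its name, has taken for a name from the list of things; names that differ only in an ending like _2 or _b are one class to them, and where a whole thing is asked for, a point or a joint stands for the part that bears it (a point fixed in the world has none). Each returns a list of dicts, best first, with "p" (0 to 1); they miss things now and then, are a little off and sometimes report something else, mostly with a low value. They report only what shows in the picture. A call takes as long as a camera call. They do not tell look-alikes from the thing itself.
- finder.outline_of(label, camera): "region" (480x640 bool, what is visible of it) and "xy" ([column, row] in pixels, amid what is visible of it).
- finder.mark_of(label, camera): "xy" ([column, row] in pixels: a listed point, or the origin of a listed thing).
The state is a dict: "t": time; "joint_pos": joint angles; "dq": joint speeds; "joint_torque": joint torques, N m; "position": TCP position; "tcp_rot": TCP orientation; "force": force on the tool from outside, world axes, zero at the start; "torque": the same for the moment, N m; "finger_gap": finger opening in m; "gripper_force": force on a finger pad.
Only numpy, scipy, OpenCV 4.12 (cv2) and the standard library are available. Lean on these libraries where they do the work, as an engineer would, in place of code of your own. Each camera call takes 0.05 s, during which the arm holds its last target. There are 200 camera calls.

## Task

The splined stub shaft lies in the holding stand, its splines home in the sleeve and the end stop standing up behind its yoke. Push the end stop over sideways, towards the robot, so that it lies out of the way, draw the shaft straight out of the sleeve along the vee rest until the splines are free, then lift it off the stand and finish while still holding it, steady and level in the air at least 10 cm above where it lay, so that the splines can be looked over: do not put it down or let go. Keep the shaft level all the way, and leave the other things on the bench alone.

Things in the scene. Friction and masses are not known exactly. Their poses are not given: they have to be found in the camera images.
- stand: Holding stand fixed to the bench: grey base plate 290 x 94 x 12 mm with, in a row along it, a round sleeve on a pedestal, a low brass-faced vee rest and the end stop. Origin on the underside of the plate, below the shaft's line, 21 mm from its middle towards the stop; z up, x along the shaft from sleeve to end stop (the way it is drawn out). The lying shaft's axis is 78 mm above it
- sleeve_mouth (a point): Centre of the sleeve's open mouth, at stand x = -93 mm, 80 mm above the bench; axes as the stand's. The bore is 40 mm across, 53 mm long; outside the sleeve is 62 mm across, 70 mm at the mouth's flange. The splines lie on the bottom of the bore, with 2 mm free on each side and 4 mm above, so the shaft leaves it only endways, along the stand's x
- vee (a point): Point on the lying shaft's axis over the vee rest, at stand x = 5 mm, 78 mm above the bench. The rest is 14 mm long and 45 mm wide, and its pads end 17 mm below the shaft's axis: fingers closed on the tube pass over it as the shaft is drawn if their tips are less than 14 mm below the axis
- shaft: Splined shaft lying in the stand, 200 mm long, 0.6 to 0.95 kg. Origin on its axis at the splined end; z along it towards the yoke (= the stand's x as it lies), x then down. Splines z = 0 to 40 mm, 36 mm across, 30 to 36 mm of them in the sleeve; tube z = 40 to 122 mm: grip here from above, 51 mm across (looks thinner); then yoke and cross, up to 34 mm off the axis, to z = 200 mm
- balance (a point): Balance point (centre of mass) of the shaft: on its axis, 109 mm from the splined end; 78 mm above the bench as it lies, just on the sleeve's side of the vee rest. The fingers can take the tube here or a little nearer the sleeve
- end_stop (a joint): End stop: flat upright bar, 18 x 10 mm, with a black ball knob, on a hinge pin along the stand's x at stand x = 92 mm, 27 mm above the bench. At 0 it bars the way close behind the yoke, leaning 0.14 rad past upright to the stand's -y. The value (rad) grows as it is pushed to the stand's +y; past about 0.2 it falls by its weight and lies beside the stand at 1.62. No spring or latch
- stop_knob (a point): Centre of the ball knob on top of the end stop, 25 mm across, 112 mm from the hinge pin; at the start about 138 mm above the bench, and 26 mm above the top of the yoke's bearing caps. Pushed sideways, towards the stand's +y, it tips the stop over
- threaded_stud: A threaded stud 25 mm across standing on end, 76 mm high, beside the work or behind it; leave it alone
- grease_tin: A red and white round tin, 68 mm across, 63 mm high, beside the work or behind it; leave it alone
- circlip_tin: A flat dark tin 69 x 97 x 22 mm, to the right behind the work; leave it alone
- spider_kit_box: A small cardboard carton 82 x 82 x 58 mm to the left; leave it alone
Things that resemble listed ones, but are neither listed nor needed, are in the scene too. Leave any green look-alike of the shaft alone.

How it is judged:
By the outcome, as a careful person would: the job done as asked, in the order asked, and still so for the second after the job is handed in, while the arm keeps its last pose, push and grip.
It also fails if it takes over 54 s, if anything falls off the work surface, if the arm or the gripper's body presses on something with over 40 N, if the wrist force passes 120 N, or if a joint passes its speed limit or range.

## Working session

There is one attempt and no reset: what is moved stays moved. The work goes in short steps, Python scripts to look and compute and a tool call to move; the robot and the scene stay as the last step left them, time stands still between calls to the robot, and variables do not carry over. Pictures are saved under pics/ and viewed, at most 10 in all, crops included, and the job is handed in when it is done.

Besides the shell and the picture viewer there is one more tool, called after "Request:" as a command line: name --argument value ..., lists and objects as JSON in quotes. servo_tool: Moves the arm, as the interface text tells. Its arguments: {"type":"object","properties":{"series":{"type":"array","items":{"type":"array","items":{"type":"array","items":{"type":"number"}}}}},"required":["series"]}

```bash
mkdir -p pics
cat > h.py <<'E'
import numpy as np, cv2
from scipy.spatial.transform import Rotation as R
from station import robot, optics, finish_job, finder
def ray(cam,uv):
    i=optics.camera_info(cam);T=np.array(i["T"])
    d=T[:3,:3]@np.array([(uv[0]-i["cx"])/i["fx"],(uv[1]-i["cy"])/i["fy"],1]);return T[:3,3],d/np.linalg.norm(d)
def onz(cam,uv,z):
    o,d=ray(cam,uv);return o+d*(z-o[2])/d[2]
def tri(u1,u2):
    (a,d),(b,e)=ray("scene",u1),ray("top",u2)
    s=np.linalg.lstsq(np.c_[d,-e],b-a,rcond=None)[0]
    p,q=a+d*s[0],b+e*s[1];return (p+q)/2,np.linalg.norm(p-q)
def proj(cam,p):
    i=optics.camera_info(cam);T=np.linalg.inv(np.array(i["T"]));q=T[:3,:3]@p+T[:3,3]
    return np.array([q[0]/q[2]*i["fx"]+i["cx"],q[1]/q[2]*i["fy"]+i["cy"]])
def snap(cam,f):
    im=optics.get_image(cam);cv2.imwrite("pics/"+f,im[:,:,::-1]);return im
E
python3 - <<'E'
from h import *
np.set_printoptions(precision=3,suppress=True)
for c in("scene","top"):
    snap(c,c+"0.png"); print(c,np.array(optics.camera_info(c)["T"])[:3,3])
Z=dict(stand=0,sleeve_mouth=.08,vee=.078,shaft=.078,balance=.078,stop_knob=.138,threaded_stud=0,grease_tin=0,circlip_tin=0,spider_kit_box=0)
for n,z in Z.items():
    for c in("scene","top"):
        for m in finder.mark_of(n,c)[:2]: print(n,c,round(m["p"],2),np.array(m["xy"]),onz(c,m["xy"],z))
s=robot.read_state();print(s["t"],s["position"],R.from_rotvec(s["tcp_rot"]).as_matrix(),s["finger_gap"])
E
```

```text
scene [-0.026  1.248  0.6  ]
top [0.224 0.182 1.431]
stand scene 0.83 [284.6 291. ] [0.556 0.271 0.   ]
stand scene 0.53 [257.2 244.5] [0.74  0.089 0.   ]
sleeve_mouth scene 0.78 [308.3 238.2] [0.556 0.164 0.08 ]
sleeve_mouth top 0.73 [320.4 209.9] [0.56  0.166 0.08 ]
vee scene 0.97 [288.1 256.5] [0.55  0.264 0.078]
vee top 0.6 [278.8 210.3] [0.562 0.264 0.078]
shaft scene 0.69 [429.2 297.9] [0.237 0.305 0.078]
shaft scene 0.58 [312.8 231.2] [0.568 0.119 0.078]
shaft top 0.65 [312.2 337.3] [0.264 0.192 0.078]
balance scene 0.88 [377.7 284.8] [0.338 0.299 0.078]
balance scene 0.61 [291.  252.5] [0.555 0.244 0.078]
balance top 0.98 [308.2 291.2] [0.369 0.199 0.078]
balance top 0.81 [288.1 209.5] [0.563 0.242 0.078]
stop_knob scene 0.9 [256.3 246. ] [0.561 0.362 0.138]
stop_knob top 0.56 [239. 202.] [0.568 0.351 0.138]
threaded_stud scene 0.81 [279.2 229.5] [ 0.741 -0.02   0.   ]
grease_tin scene 0.8 [208.8 323.3] [0.62  0.449 0.   ]
grease_tin top 0.72 [211.2 197.2] [0.619 0.439 0.   ]
circlip_tin scene 0.59 [315.7 221.5] [ 0.682 -0.114  0.   ]
circlip_tin top 0.6 [431.1 161.5] [ 0.699 -0.119  0.   ]
spider_kit_box scene 0.73 [265.5 358. ] [0.462 0.499 0.   ]
spider_kit_box top 0.89 [185.7 261.8] [0.456 0.5   0.   ]
1.1 [0.205 0.537 0.256] [[-0.935  0.356 -0.   ]
 [ 0.356  0.935 -0.   ]
 [-0.    -0.    -1.   ]] 0.08529988661787802
```

View pics/scene0.png

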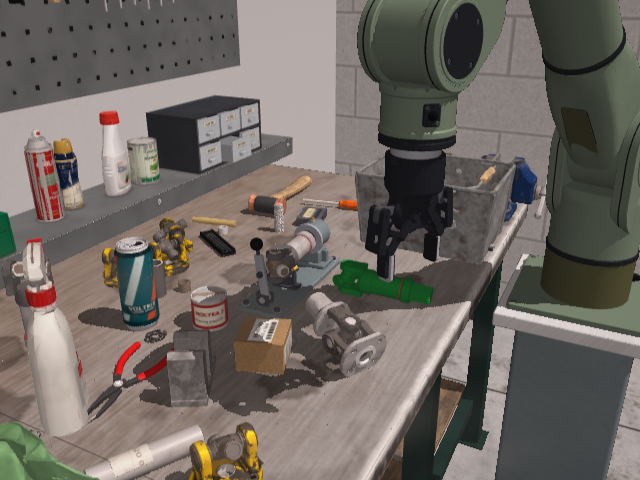

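View pics/top0.png

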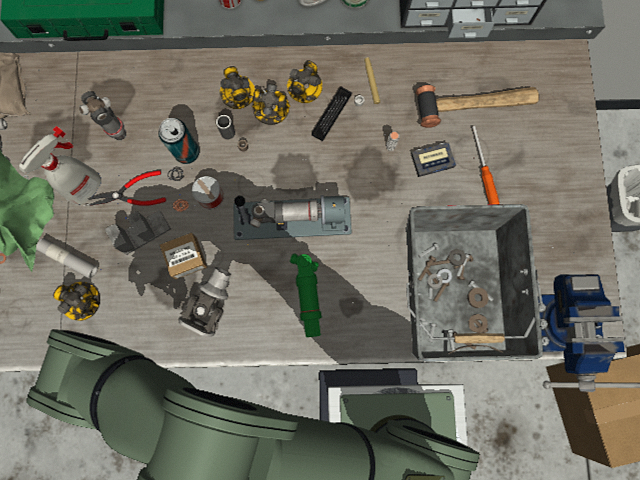

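The scene view shows the grey stand with shaft around (290,255) and the black knob at (257,244). In the top view the stand plate spans about (235,195)–(352,238), knob at (239,202). The green look-alike is at (308,295) and isn't to be touched. The draw-out direction is roughly world +y. I'll fit the stand pose and overlay it.

Run:
```python
from h import *
from scipy.optimize import least_squares
np.set_printoptions(precision=4,suppress=True)
L=dict(sleeve_mouth=[-.093,0,.08],vee=[.005,0,.078],stop_knob=[.092,-.0156,.138],balance=[-.017,0,.078])
obs=[]
ims={c:snap(c,c+"1.png") for c in("scene","top")}
for n in L:
    for c in ims:
        for m in finder.mark_of(n,c):
            P=onz(c,m["xy"],L[n][2])
            if abs(P[0]-.56)<.03 and m["p"]>.4: obs.append((n,c,np.array(m["xy"])));break
print([(n,c) for n,c,_ in obs])
def W(p,l): 
    c,s=np.cos(p[2]),np.sin(p[2]);return np.array([p[0]+c*l[0]-s*l[1],p[1]+s*l[0]+c*l[1],l[2]])
f=lambda p:np.concatenate([proj(c,W(p,L[n]))-u for n,c,u in obs])
r=least_squares(f,[.56,.26,1.57],loss="soft_l1");print(r.x);print(f(r.x).reshape(-1,2))
best=r.x
out=[]
for c,im in ims.items():
    k=3;uc=proj(c,W(best,[0,0,.05])).astype(int);x0,y0=uc[0]-66,uc[1]-50
    big=cv2.resize(im[y0:y0+100,x0:x0+133],None,fx=4,fy=4,interpolation=cv2.INTER_CUBIC)[:,:,::-1].copy()
    q=lambda l:tuple(((proj(c,W(best,l))-[x0,y0]+.5)*4).astype(int).tolist())
    rc=[[-.166,-.047,.012],[.124,-.047,.012],[.124,.047,.012],[-.166,.047,.012]]
    for a,b in zip(rc,rc[1:]+rc[:1]): cv2.line(big,q(a),q(b),(0,255,0),1)
    cv2.line(big,q([-.093,0,.078]),q([.074,0,.078]),(0,0,255),1)
    for l in L.values(): cv2.circle(big,q(l),4,(255,0,255),1)
    out.append(big)
cv2.imwrite("pics/ov.png",cv2.resize(np.vstack(out),(532,800))[:,:] if 0 else cv2.resize(np.hstack(out),(800,300)))
cv2.imwrite("pics/ovt.png",cv2.resize(out[1],(798,600)))
```

```text
[('sleeve_mouth', 'scene'), ('sleeve_mouth', 'top'), ('vee', 'scene'), ('vee', 'top'), ('stop_knob', 'scene'), ('stop_knob', 'top'), ('balance', 'scene'), ('balance', 'top')]
[0.5562 0.2596 1.588 ]
[[-1.3623  0.5564]
 [ 0.0894  0.5747]
 [-0.4718 -1.7041]
 [-0.8482  1.7517]
 [ 2.5042 -2.2337]
 [ 0.9658 -1.0483]
 [-0.4532  1.2368]
 [-0.148   0.1761]]
```

View pics/ovt.png

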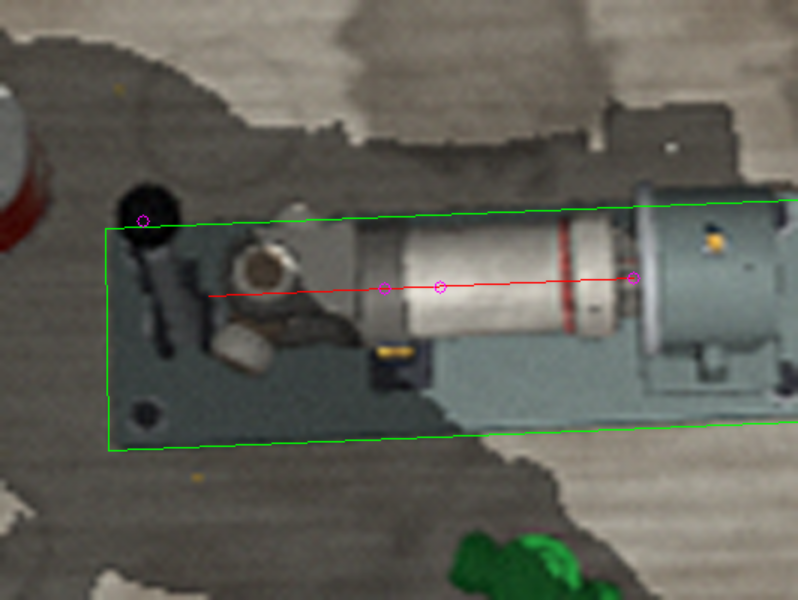

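View pics/ov.png

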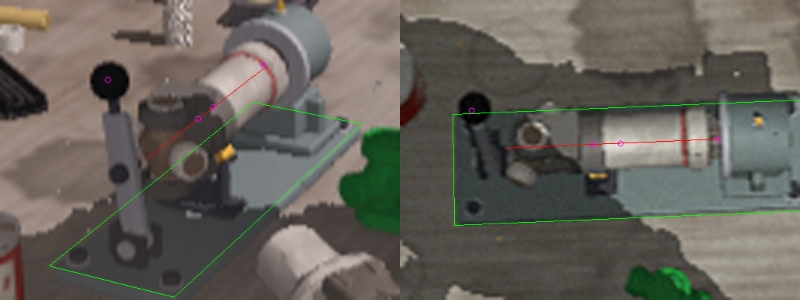

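The fit gives a stand origin near (0.557,0.260) and yaw of about 1.585. The knob sits at about (0.572,0.352), and the overlay agrees within about 2 mm. I'll move closed fingers to the far side of the knob, staying high.

The rows are not in the units I measure in: shifts go in shares of 800 mm and turns go in shares of pi rad. I convert before sending: -451 mm is -0.5638, -440 mm is -0.55, 1.2 rad is 0.382.

Request:
servo_tool --series '[[[1, -0.05, -0.0038, 0, 0.0382], [1, -0.1125, -0.0063, 0, 0.0859], [1, -0.175, -0.01, 0, 0.1337], [1, -0.2375, -0.0138, 0, 0.1814], [1, -0.3, -0.0175, 0, 0.2292], [1, -0.3688, -0.0213, 0, 0.2769], [1, -0.4375, -0.025, 0, 0.3247], [1, -0.5, -0.0288, 0, 0.3661], [1, -0.55, -0.0313, 0, 0.382], [1, -0.5638, -0.0325, 0, 0.382]]]'

```text
t: 2.85
position: [0.6187, 0.3505, 0.2555]
tcp_rot: [2.217, 2.225, -0.002]
force: [-0.5, -0.2, 0.2]
finger_gap: -0.0
gripper_force: 0.0
```

```bash
cat > st.py <<'E'
from h import *
np.set_printoptions(precision=4,suppress=True)
s=robot.read_state();print(s["t"],s["position"],"\n",R.from_rotvec(s["tcp_rot"]).as_matrix(),s["finger_gap"],s["gripper_force"],s["force"],s["torque"],s["joint_pos"])
E
python3 st.py
```

```text
2.85 [0.6187 0.3505 0.2555] 
 [[-0.0037  1.     -0.0001]
 [ 1.      0.0037 -0.0014]
 [-0.0014 -0.0001 -1.    ]] -5.363970868921195e-06 0.0 [-0.4672 -0.2465  0.1573] [-0.0009  0.052  -0.0127] [-0.6397  0.9809  0.2633  0.8484 -0.2231  1.3351 -0.4341]
```

Converted, 104 mm is 0.13, 103 mm is 0.1288.

Request:
servo_tool --series '[[[1, 0.0025, 0, 0.05, 0], [1, 0.0025, 0, 0.1, 0], [1, 0.0025, 0, 0.1288, 0], [1, 0.0025, 0, 0.13, 0], [1, 0.0025, -0.01, 0.13, 0], [1, 0.0025, -0.02, 0.13, 0], [1, 0.0025, -0.03, 0.13, 0], [1, 0.0025, -0.04, 0.13, 0], [1, 0.0025, -0.05, 0.13, 0], [1, 0.0025, -0.06, 0.13, 0]]]'

```text
t: 4.1
position: [0.5682, 0.3542, 0.1523]
tcp_rot: [2.214, 2.229, -0.0]
force: [0.5, -0.1, -0.5]
finger_gap: 0.0001
gripper_force: 0.0
```

Converted, -60 mm is -0.075, -40 mm is -0.05.

Request:
servo_tool --series '[[[1, 0, -0.01, 0, 0], [1, 0, -0.02, 0, 0], [1, 0, -0.03, 0, 0], [1, 0, -0.04, 0, 0], [1, 0, -0.05, 0, 0], [1, 0, -0.05, 0, 0], [1, 0, -0.05, -0.0375, 0], [1, 0, -0.05, -0.075, 0], [1, 0, -0.05, -0.075, 0], [1, 0, -0.05, -0.075, 0]]]'

```text
t: 5.35
position: [0.5287, 0.3538, 0.2118]
tcp_rot: [-2.214, -2.229, 0.001]
force: [-0.1, -0.7, -0.6]
finger_gap: 0.0002
gripper_force: 0.0
```

Run:
```python
from h import *
np.set_printoptions(precision=4,suppress=True)
a=snap("scene","s2.png")[170:350,160:400];b=snap("top","t2.png")[150:330,180:420]
cv2.imwrite("pics/a2.png",cv2.resize(np.vstack([a,b]),None,fx=1.66,fy=1.66,interpolation=2)[:,:,::-1])
for c in("scene","top"):
    for m in finder.mark_of("stop_knob",c)[:2]: print(c,m["p"],m["xy"],onz(c,m["xy"],.022))
```

```text
scene 0.93 [314.3, 304.9] [0.455  0.3306 0.022 ]
```

View pics/a2.png

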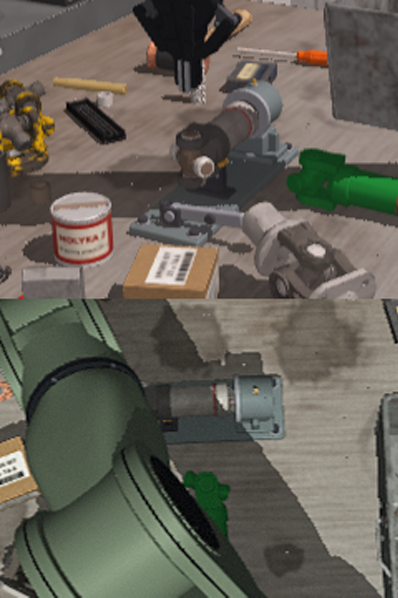

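The end stop now lies flat toward the robot: in the crop, its bar runs from (170,212) to (240,215). The shaft is still in its sleeve. I'll refine the shaft line from the earlier unobstructed pictures.

Run:
```python
from h import *
from scipy.optimize import differential_evolution
from scipy.ndimage import map_coordinates
np.set_printoptions(precision=4,suppress=True)
def W(p,l):
    c,s=np.cos(p[2]),np.sin(p[2]);return np.array([p[0]+c*l[0]-s*l[1],p[1]+s*l[0]+c*l[1],l[2]])
E4=dict(near=([-.16,.047,.012],[.12,.047,.012]),stop=([.124,-.03,.012],[.124,.045,.012]),slv=([-.166,-.02,.012],[-.166,.045,.012]))
sets={"top":["near","stop","slv"],"scene":["near","stop"]}
G={c:cv2.GaussianBlur(np.log(cv2.imread(f"pics/{c}1.png",0).astype(float)+5),(0,0),.8) for c in sets}
def score(p,cams):
    t=0
    for c in cams:
        for e in sets[c]:
            a,b=(proj(c,W(p,l)) for l in E4[e]);n=np.array([b[1]-a[1],a[0]-b[0]]);n/=np.linalg.norm(n)
            pts=a+np.linspace(0,1,120)[:,None]*(b-a)
            f=lambda q:map_coordinates(G[c],[q[:,1],q[:,0]],order=1)
            t+=np.mean(np.clip(abs(f(pts+n)-f(pts-n)),0,.4))
    return -t
for cams in(["top"],["scene"],["top","scene"]):
    r=differential_evolution(score,[(.545,.572),(.248,.272),(1.54,1.63)],args=(cams,),seed=1,maxiter=60);print(cams,r.x,r.fun,score([.5562,.2596,1.588],cams))
# tube silhouette from top: rows of strong vertical gradient per column
im=cv2.imread("pics/top1.png").astype(int)
for p in([.5562,.2596,1.588],r.x):
    print([proj("top",W(p,[x,0,.078])) for x in(-.02,-.06)])
for u in(283,290,297,303,308): print(u,im[193:228,u].sum(1)//3)
```

```text
Traceback (most recent call last):
  File "h.py", line 14, in proj
    i=optics.camera_info(cam);T=np.linalg.inv(np.array(i["T"]));q=T[:3,:3]@p+T[:3,3]
ValueError: time passes only in moves, steps and waits
```

The refined stand pose is (0.556,0.259), yaw 1.590, and it matches the tube silhouette within half a pixel. I'll move over the balance point and open.

Converted, -114 mm is -0.1425, -90 mm is -0.1125, -0.012 rad is -0.0038.

Request:
servo_tool --series '[[[0.2, -0.0375, 0.0088, 0, -0.0038], [0, -0.075, 0.0175, 0, -0.0038], [0, -0.1125, 0.0263, 0, -0.0038], [0, -0.1425, 0.0338, 0, -0.0038], [0, -0.1425, 0.0338, 0.025, -0.0038], [0, -0.1425, 0.0338, 0.05, -0.0038], [0, -0.1425, 0.0338, 0.05, -0.0038], [0, -0.1425, 0.0338, 0.05, -0.0038], [0, -0.1425, 0.0338, 0.05, -0.0038]]]'

```text
t: 6.68
position: [0.5568, 0.2403, 0.173]
tcp_rot: [2.2, 2.242, 0.001]
force: [-0.1, -0.2, 0.2]
finger_gap: 0.0854
gripper_force: 0.0
```

```bash
python3 st.py
python3 - <<'E'
from h import *
a=snap("scene","s3.png")[170:320,210:410]
cv2.imwrite("pics/a3.png",cv2.resize(a,None,fx=4,fy=4,interpolation=2)[:,:,::-1])
E
```

```text
6.675 [0.5568 0.2403 0.173 ] 
 [[-0.019   0.9998  0.0009]
 [ 0.9998  0.019   0.0003]
 [ 0.0003  0.0009 -1.    ]] 0.08535888495213248 0.0 [-0.0904 -0.1726  0.1756] [-0.0348  0.0031  0.0115] [-0.5622  0.8683  0.2167  1.4693 -0.2247  0.8275 -0.2485]
```

View pics/a3.png

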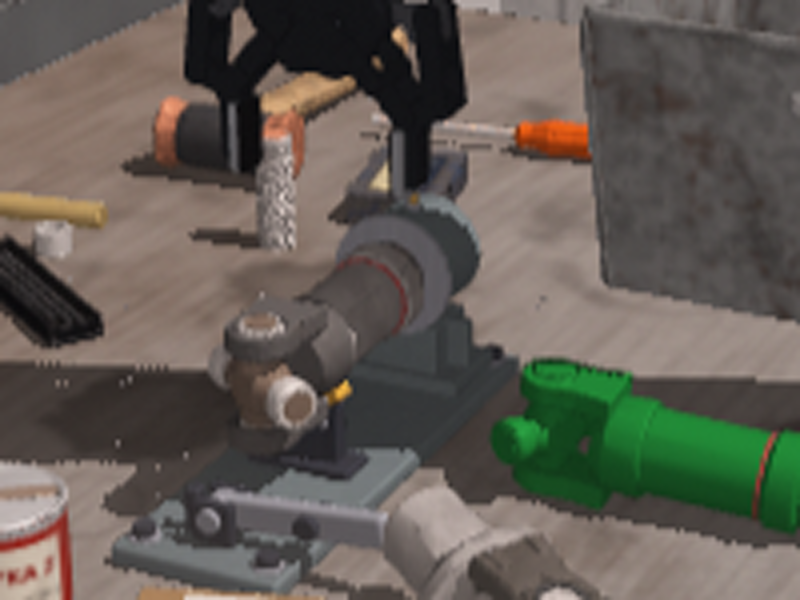

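The open fingers straddle the shaft line, with tips near (240,165) and (400,200), and the stop lies flat. I'll descend and close.

Converted, 81 mm is 0.1013, 75 mm is 0.0938.

Request:
servo_tool --series '[[[0, 0, 0, 0.0375, 0], [0, 0, 0, 0.075, 0], [0, 0, 0, 0.0938, 0], [0, 0, 0, 0.1013, 0], [0, 0, 0, 0.1013, 0], [0.1, 0, 0, 0.1013, 0], [0.2, 0, 0, 0.1013, 0], [0.3, 0, 0, 0.1013, 0]]]'

```text
t: 7.72
position: [0.5567, 0.2402, 0.0916]
tcp_rot: [2.2, 2.242, 0.0]
force: [0.1, 0.1, -0.5]
finger_gap: 0.0595
gripper_force: 0.0
```

Request:
servo_tool --series '[[[0.35, 0, 0, 0, 0], [0.38, 0, 0, 0, 0], [0.41, 0, 0, 0, 0], [0.44, 0, 0, 0, 0], [0.5, 0, 0, 0, 0], [0.5, 0, 0, 0, 0]]]'

```text
t: 8.48
position: [0.5574, 0.2401, 0.092]
tcp_rot: [2.2, 2.241, 0.003]
force: [3.6, -1.1, 8.7]
finger_gap: 0.0491
gripper_force: 60.4
```

```bash
python3 st.py
```

```text
8.475 [0.5574 0.2401 0.092 ] 
 [[-0.0189  0.9998  0.0021]
 [ 0.9998  0.0189  0.0003]
 [ 0.0003  0.0021 -1.    ]] 0.04912491466605174 60.44211030006409 [ 3.6223 -1.106   8.693 ] [-0.1442 -0.7749  0.1109] [-0.5463  0.9823  0.1828  1.5237 -0.2493  0.6564 -0.2265]
```

Gripped at 49 mm and 60 N with only small side loads. I'll draw along the tool x axis.

Converted, 20 mm is 0.025, 17 mm is 0.0213.

Request:
servo_tool --series '[[[0.6, 0, 0.0009, -0.0006, 0], [0.6, 0.0025, 0.0009, -0.0006, 0], [0.6, 0.0063, 0.0009, -0.0006, 0], [0.6, 0.0113, 0.0009, -0.0006, 0], [0.6, 0.0163, 0.0009, -0.0006, 0], [0.6, 0.0213, 0.0009, -0.0006, 0], [0.6, 0.025, 0.0009, -0.0006, 0], [0.6, 0.025, 0.0009, -0.0006, 0]]]'

```text
t: 9.48
position: [0.5574, 0.2587, 0.0922]
tcp_rot: [2.2, 2.24, -0.002]
force: [1.6, -9.3, 10.5]
finger_gap: 0.0492
gripper_force: 62.1
```

```bash
python3 st.py
python3 - <<'E'
from h import *
a=snap("scene","s4.png")[170:320,210:410]
cv2.imwrite("pics/a4.png",cv2.resize(a,None,fx=4,fy=4,interpolation=2)[:,:,::-1])
E
```

```text
9.475 [0.5574 0.2587 0.0922] 
 [[-0.0181  0.9998  0.0006]
 [ 0.9998  0.0181 -0.0022]
 [-0.0022  0.0005 -1.    ]] 0.049219594565881236 62.104289531707764 [ 1.5521 -9.2544 10.5243] [-1.9805 -0.1944 -0.0094] [-0.5773  0.9927  0.1924  1.4904 -0.2529  0.6833 -0.2553]
```

View pics/a4.png

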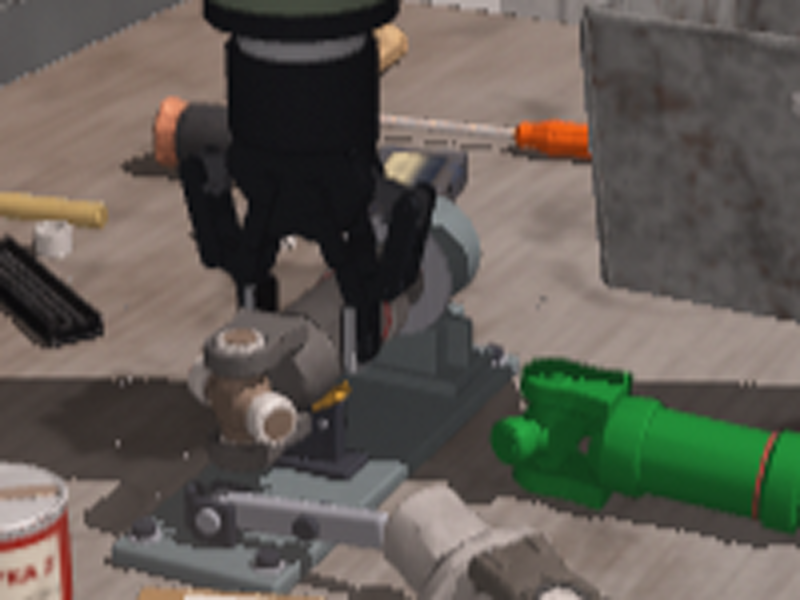

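The shaft is coming with the gripper: the yoke cap moved from (297,403) to (272,416). Drag is only 9 N, so I'll continue until the splines are free.

Converted, 34 mm is 0.0425, 32 mm is 0.04.

Request:
servo_tool --series '[[[0.6, 0.005, 0, -0.0013, 0], [0.6, 0.0113, 0, -0.0019, 0], [0.6, 0.0175, 0, -0.0019, 0], [0.6, 0.0238, 0, -0.0019, 0], [0.6, 0.03, 0, -0.0019, 0], [0.6, 0.0363, 0, -0.0019, 0], [0.6, 0.04, 0, -0.0019, 0], [0.6, 0.0425, 0, -0.0019, 0], [0.6, 0.0425, 0, -0.0019, 0]]]'

```text
t: 10.65
position: [0.5562, 0.2942, 0.0933]
tcp_rot: [2.2, 2.242, -0.0]
force: [0.5, 0.4, -8.3]
finger_gap: 0.0493
gripper_force: 63.4
```

```bash
python3 st.py
python3 - <<'E'
from h import *
a=snap("scene","s5.png")[170:320,210:410];b=snap("top","t5.png")[150:300,200:400]
cv2.imwrite("pics/a5.png",cv2.resize(np.hstack([a,b]),None,fx=2,fy=2,interpolation=2)[:,:,::-1])
E
```

```text
10.65 [0.5562 0.2942 0.0933] 
 [[-0.0191  0.9998 -0.0001]
 [ 0.9998  0.0191 -0.0001]
 [-0.0001 -0.0001 -1.    ]] 0.04931059132901336 63.38222622871399 [ 0.4548  0.4497 -8.311 ] [-0.08   -0.0579 -0.0045] [-0.6295  1.0102  0.2042  1.4293 -0.2607  0.7288 -0.3043]
```

View pics/a5.png

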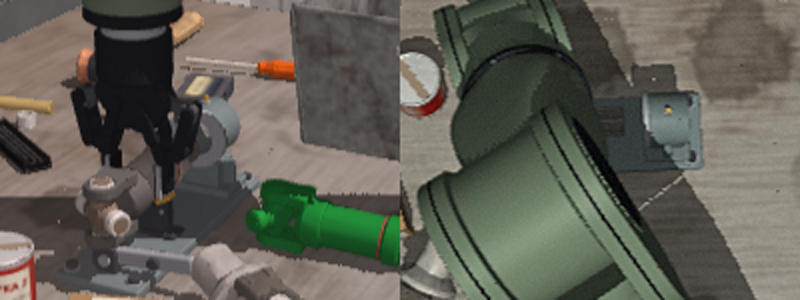

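The shaft is drawn 54 mm. Its full weight (8.3 N) is on the tool with almost no moment, so the splines are free and the shaft is level. Lifting now.

Converted, -140 mm is -0.175, -135 mm is -0.1688.

Request:
servo_tool --series '[[[0.6, 0, 0, -0.0063, 0], [0.6, 0, 0, -0.0188, 0], [0.6, 0, 0, -0.0375, 0], [0.6, 0, 0, -0.0625, 0], [0.6, 0, 0, -0.0875, 0], [0.6, 0, 0, -0.1125, 0], [0.6, 0, 0, -0.1375, 0], [0.6, 0, 0, -0.1563, 0], [0.6, 0, 0, -0.1688, 0], [0.6, 0, 0, -0.175, 0]]]'

```text
t: 12.0
position: [0.5563, 0.2941, 0.2337]
tcp_rot: [2.2, 2.242, 0.0]
force: [0.6, -0.3, -9.5]
finger_gap: 0.049
gripper_force: 63.8
```

Request:
servo_tool --series '[[[0.6, 0, 0, 0, 0], [0.6, 0, 0, 0, 0], [0.6, 0, 0, 0, 0], [0.6, 0, 0, 0, 0]]]'

```text
t: 12.5
position: [0.5562, 0.2941, 0.2331]
tcp_rot: [-2.2, -2.242, 0.001]
force: [-0.5, 0.1, -10.3]
finger_gap: 0.0488
gripper_force: 63.8
```

```bash
python3 st.py
python3 - <<'E'
from h import *
a=snap("scene","s6.png")[100:340,160:440]
cv2.imwrite("pics/a6.png",cv2.resize(a,None,fx=2.4,fy=2.4,interpolation=2)[:,:,::-1])
E
```

```text
12.5 [0.5562 0.2941 0.2331] 
 [[-0.019   0.9998 -0.0003]
 [ 0.9998  0.019  -0.0002]
 [-0.0002 -0.0003 -1.    ]] 0.04878993406993537 63.766536712646484 [ -0.5194   0.1484 -10.2856] [ 0.0319 -0.0513 -0.0276] [-0.6491  0.8357  0.2554  1.303  -0.2202  1.0305 -0.342 ]
```

View pics/a6.png

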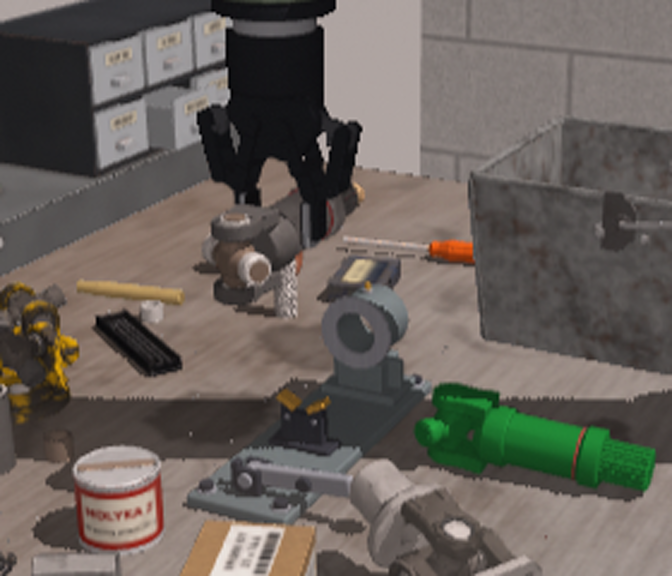

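The shaft hangs level in the gripper, with the splines visible behind, and the sleeve and vee rest are empty. I'll check that the grip isn't creeping before handing in.

Request:
servo_tool --series '[[[0.6, 0, 0, 0, 0], [0.6, 0, 0, 0, 0], [0.6, 0, 0, 0, 0], [0.6, 0, 0, 0, 0], [0.6, 0, 0, 0, 0], [0.6, 0, 0, 0, 0], [0.6, 0, 0, 0, 0], [0.6, 0, 0, 0, 0]]]'

```text
t: 13.55
position: [0.5563, 0.2941, 0.2333]
tcp_rot: [2.2, 2.242, -0.0]
force: [0.1, 0.4, -9.2]
finger_gap: 0.049
gripper_force: 63.8
```

```bash
python3 st.py
python3 - <<'E'
from h import *
a=cv2.imread("pics/s6.png").astype(int);b=snap("scene","s7.png")[:,:,::-1].astype(int)
d=abs(a-b)[170:235,235:320].sum(2);print((d>40).sum(),d.max())
E
```

```text
13.55 [0.5563 0.2941 0.2333] 
 [[-0.019   0.9998 -0.0001]
 [ 0.9998  0.019  -0.0001]
 [-0.0001 -0.0001 -1.    ]] 0.049036151115389004 63.766937255859375 [ 0.0724  0.4018 -9.2142] [ 0.0099 -0.0099  0.0288] [-0.6491  0.8354  0.2555  1.3029 -0.2202  1.0307 -0.342 ]
76 128
```

Gap and moment are stable, so I'm handing in.

```bash
python3 -c "
from station import finish_job
print(finish_job())"
```

```text
the job is handed in; nothing more can be done
None
```

The job is handed in at about 13.6 s of the 54 s: the end stop was pushed over and lies towards the robot, the shaft was drawn 54 mm straight out of the sleeve, and the gripper holds it level and steady about 14 cm above where it lay; no verdict came back.

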